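Isolate the bench extractor and hold its inspection flap at the pointer

ROBOT

A 7-joint arm with a two-finger parallel gripper is mounted at the origin on the work surface. World frame = base frame: x ahead of the robot, y to its left, z up, the work surface at z = 0. Lengths are in mm, angles in rad, forces in N, time in s.
With the tool pointing down it reaches from about 400 to 875 mm from the base axis. Payload 4.4 kg.
Tool frame: the origin (TCP) lies at the very end of the fingers, on their centre line; the grasp point (between the pads) lies 19 mm behind it (ctrl.grip_point_offset is the distance from the TCP to the grasp point, in mm); z points along the fingers, x is the direction in which the jaws open and shut, and the axes are right-handed (so a half turn about z gives the same grasp; the last joint's range is limited). The gripper opens to 85 mm and grips with 20 to 120 N. Pads are 22 mm wide; open, the fingers measure 114 mm over their backs; the gripper's body (76 mm by 85 mm) begins 54 mm behind the grasp point. The pads swing forward as they close: fully open they stand 13 mm farther back than shut.
Start: joints at [-1.248, 0.628, 0.038, 1.517, -0.027, 0.996, -0.02], TCP at [246.379, 601.511, 231.313] pointing down, gripper open.
Joint ranges: [-3.06, 3.06], [-0.37, 2.12], [-1.25, 1.32], [0.18, 2.47], [-1.1, 4.24], [0.23, 1.98], [-2.94, 2.94]. Speed limits (rad/s): [2.57, 2.57, 3.14, 3.14, 3.14, 3.14, 3.14].

INTERFACE

Orientations are given as [roll, pitch, yaw] about the fixed x, y, z axes, in that order (R = Rz(yaw) Ry(pitch) Rx(roll)).
In Python, from cell import ctrl gives the robot as it stands.
- The arm moves only by the shell command python3 -m pendant 'ROWS'. ROWS is JSON, one flat list of numbers, 7 for each row, row after row: the shift along the world's x, y, z in m, then the turn, a rotation vector about the world's x, y, z in degrees, then the opening, from 0 (shut) to 1 (fully open). A call has 1 to 20 rows; each row is the pose to reach, as a shift and turn from the pose measured when the call began; what a row does not reach only later rows make up. A row lasts 1/12 s, in which the tool goes at most 41.7 mm and 7.16 degrees, less where a joint would pass 70% of its speed; a pose out of reach is approached as far as the arm can. A call with a gripper value outside its range is refused whole. The fingers move at their own pace and stop on an object; the grip force is fixed at half the most. Time passes only in rows, so rows that repeat a pose let the fingers close. It gives the time, the measured TCP pose, the force and the opening at its end, in the units of the state.
- ctrl.read_state(): the state, without advancing time (a new reading comes with each control period).
- ctrl.get_image(name): name is "side" or "top"; returns a dict with "image" (400x640x3 uint8, red, green, blue), "fx", "fy", "cx", "cy" (pixels), "world_from_camera" (4x4, takes a point from camera to world coordinates). Camera axes: x right, y up, looking along -z (the intrinsics and any distortion apply to the point x, -y, -z); pixel columns grow to the right and rows downward; lengths in mm; the calibration is good to about 2 mm. A picture is of the moment at which its call begins. There is no depth.
- ctrl.finish_job(): hands the job in, once; it reports no verdict.
Trained networks look in a picture, given as the dict that the camera call returned (one of the last four; its "shot" number tells which), for a name from the list of things; names that differ only in an ending like _2 or _b are one class to them, and where a whole thing is asked for, a point or a joint stands for the part that bears it (a point fixed in the world has none). Each returns a list of dicts, best first, with "confidence" (0 to 1); they miss things now and then, are a little off and sometimes report something else, mostly with a low value. They report only what shows in the picture. A call takes as long as a camera call. They do not tell look-alikes from the thing itself.
- ctrl.cut_out(picture, label): "mask" (400x640 bool, what is visible of it) and "bbox" ([left, top, right, bottom] in pixels, round what is visible of it).
The state is a dict: "clock": time; "qpos": joint angles; "qd": joint speeds; "tau": joint torques, N m; "eef_pos": TCP position; "tool_rot": TCP orientation; "force": force on the tool from outside, world axes, zero at the start; "torque": the same for the moment, N m; "width": finger opening in mm.
Only numpy, scipy, OpenCV 4.12 (cv2) and the standard library are available. Lean on these libraries where they do the work, as an engineer would, in place of code of your own. Each camera call takes 0.05 s, during which the arm holds its last target. There are 200 camera calls.

TASK

Switch the bench extraction unit off by turning the black handle on the isolator box a quarter turn anticlockwise (seen from above) to its off stop; only then lift the unit's hinged inspection flap by its bar handle until the flap is in line with the pointer arm set at its side. Finish while still holding the flap steady there with the gripper (it falls shut if let go), and leave the pointer and the other things on the bench as they are.

Things in the scene. Friction and masses are not known exactly. Their poses are not given: they have to be found in the camera images.
- isolator: Isolator: grey box 100 x 100 x 100 mm fixed to the bench by two steel lugs (at its local -x and +x sides), with a round 88 mm dial plate on top (plate top at z = 105 mm). Origin: centre of its underside; z up. It stands to the left or to the right of the extraction unit.
- isolator_handle (a joint): Angle of the isolator's handle about the vertical axis through the box's centre. 0 = off: nose end (white line on top) points along the box's +y; 1.571 = on: nose along the box's +x. Grows clockwise seen from above. Firm stops at both ends; stiff between them, staying where it is left (friction 0.05 N m). Starts on.
- isolator_grip (a point): Point on the handle's turning axis, 133 mm above the bench. The handle is a black upright bar, 14 mm thick, 77 mm long (34 mm behind the axis, 43 mm to the nose), its underside 116 and its top 148 mm above the bench. The frame turns with it: y runs along the bar to the nose, z up.
- unit: Extraction unit: white open-topped housing 160 (x) x 240 (y) x 90 mm fixed to the bench, front louvred, hose spigot at the back, filter inside. Origin on the bench; the housing spans x -75 to +85 mm, y +-120 mm about it. Front faces local -x (roughly to the robot).
- flap (a joint): Angle of the inspection flap: 0 = closed (lying level on the housing), grows as the front edge lifts; limit 1.35 rad, so it always falls shut when let go. Plain hinge without stay; flap mass 0.25 to 0.49 kg, its centre of mass about 80 mm from the hinge. Starts closed.
- flap_hinge (a point): Middle of the flap's hinge line, at the back of the housing, 94 mm above the bench; axis along y. This frame turns with the flap: x lies in the flap and points from the front edge to the hinge, z is the flap's upper normal. The flap is an aluminium plate 150 (x) x 236 (y) x 6 mm.
- flap_handle (a point): Middle of the flap's handle: round steel bar 12 mm thick, 110 mm long along y, in the flap's plane 190 mm from the hinge line, 40 mm before the flap's front edge and (closed) 45 mm before the housing, 94 mm above the bench. Two arms, at y = +-55 mm, join it to the flap; the space between is free. The bar can turn within a grip as the flap swings.
- pointer (a joint): Angle of the pointer arm, measured about the same hinge line and in the same sense as flap, between 0.60 and 1.00 rad: the flap is at the mark when both joints are equal. Stiff in its pivot (0.4 N m).
- pointer_pivot (a point): Pivot of the pointer, on the hinge line, 132 mm to the unit's +y side of its middle. The pointer is a dark flat steel arm 110 mm long, 12 mm wide, with a 20 mm peg at its tip, outside a pale scale disc (140 mm across, centred on the hinge line) fixed beside the flap's +y edge. This frame's x runs along the arm from tip to pivot.
- pointer_tip (a point): Tip of the pointer arm, 110 mm from the hinge line.
- card_bin: Bystander: cream open bin with record cards, 160 x 100 mm, about 95 mm high, on the other side of the unit from the isolator. Origin under its centre.
- spray_bottle: Bystander: small white spray bottle, 72 mm wide, 150 mm high. Origin under its centre.
- screwdriver: Bystander: screwdriver lying on the bench, 190 mm long, origin at its middle underside.
There are look-alikes about, which are no part of the job. What is shaped like the isolator but yellow is not meant.

How it is judged:
By the outcome, as a careful person would: the job done as asked, in the order asked, and still so for the second after the job is handed in, while the arm keeps its last pose, push and grip.
It also fails if it takes over 58 s, if anything falls off the work surface, if the arm or the gripper's body presses on something with over 40 N, if the wrist force passes 120 N, or if a joint passes its speed limit or range.

## Working session

There is one attempt and no reset: what is moved stays moved. The work goes in short steps, Python scripts to look and compute and a shell command to move; the robot and the scene stay as the last step left them, time stands still between calls to the robot, and variables do not carry over. Pictures are saved under pics/ and viewed, about 8 in all and at most 12, crops included, and the job is handed in when it is done.

```bash
mkdir -p pics; ls; python3 - <<'E'
from cell import ctrl
import cv2
print(ctrl.read_state())
for n in("side","top"):
    p=ctrl.get_image(n); cv2.imwrite(f"pics/{n}0.png",p["image"][:,:,::-1])
    print(n,p["fx"],p["fy"],p["cx"],p["cy"],p["world_from_camera"],[k for k in p])
    for l in ("isolator","isolator_handle","unit","flap","flap_handle","pointer","card_bin","spray_bottle","screwdriver"):
        print(l,[(round(d["confidence"],2),d["bbox"]) for d in ctrl.cut_out(p,l)])
E
```

```text
pics
{'clock': 0.0, 'qpos': array([-1.24779644,  0.62936818,  0.03841908,  1.51837   , -0.02698658,
        0.99627291, -0.01995772]), 'qd': array([ 2.22671713e-04,  1.58396739e-03, -1.00867109e-06,  3.15869012e-04,
        5.19351014e-04, -1.13765115e-03, -1.11533857e-04]), 'tau': array([-1.18146450e-03, -5.63382411e+01,  1.22660592e+00, -1.93435907e+01,
        1.12046339e-02,  1.04527056e-02, -1.48359140e-05]), 'eef_pos': array([246.1302137 , 600.92770694, 230.37373224]), 'tool_rot': array([3.14156875e+00, 1.90087543e-03, 1.18206446e+00]), 'force': array([-0.04365916,  0.46238474,  0.18424526]), 'torque': array([ 0.03496512, -0.00282228, -0.03451232]), 'width': 85.69102812048742}
side 503.3919368481278 503.3919368481278 329.75538661697794 197.3008996739256 [[-9.94560362e-01  6.54716450e-02 -8.10132745e-02  4.71407240e+02]
 [-1.03739269e-01 -6.92588013e-01  7.13834720e-01  1.08640897e+03]
 [-9.37288943e-03  7.18355975e-01  6.95612566e-01  1.13997676e+03]
 [ 0.00000000e+00  0.00000000e+00  0.00000000e+00  1.00000000e+00]] ['image', 'fx', 'fy', 'cx', 'cy', 'world_from_camera', 'shot'
[... 971 characters left out ...]
000000e+00  0.00000000e+00  1.00000000e+00]] ['image', 'fx', 'fy', 'cx', 'cy', 'world_from_camera', 'shot']
isolator [(0.98, [169.4, 231.5, 210.7, 271.8]), (0.65, [218.5, 212.0, 258.4, 247.0])]
isolator_handle [(0.66, [232.6, 211.8, 238.8, 232.9]), (0.61, [171.1, 242.6, 193.4, 254.5]), (0.29, [437.0, 199.3, 462.2, 223.6])]
unit [(0.89, [280.9, 172.3, 364.4, 240.7]), (0.69, [291.3, 181.9, 361.6, 238.4])]
flap [(0.86, [289.8, 182.8, 359.9, 238.3])]
flap_handle []
pointer [(0.37, [282.9, 183.0, 291.6, 202.5])]
card_bin [(0.8, [384.9, 213.1, 421.4, 263.3]), (0.39, [194.1, 213.7, 220.5, 223.4])]
spray_bottle [(0.92, [438.3, 202.4, 459.5, 224.0])]
screwdriver [(0.59, [172.0, 212.1, 222.3, 219.9])]
```

```bash
python3 - <<'E'
import cv2
a=cv2.imread("pics/side0.png")[90:400,250:420]; b=cv2.imread("pics/top0.png")[150:290,150:480]
cv2.imwrite("pics/side0c.png",cv2.resize(a,None,fx=1.93,fy=1.93,interpolation=2) if 0 else cv2.resize(a,(329,600),interpolation=2))
cv2.imwrite("pics/top0c.png",cv2.resize(b,(792,336),interpolation=2))
E
```

```text
(no output)
```

View pics/side0c.png

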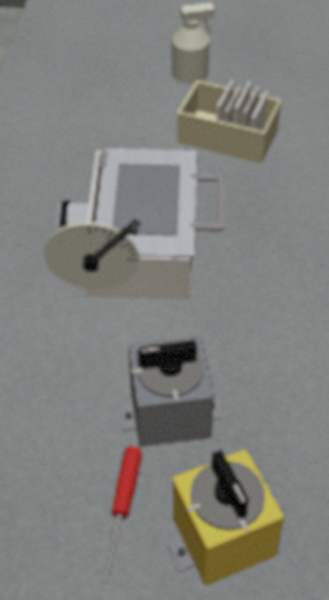

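View pics/top0c.png

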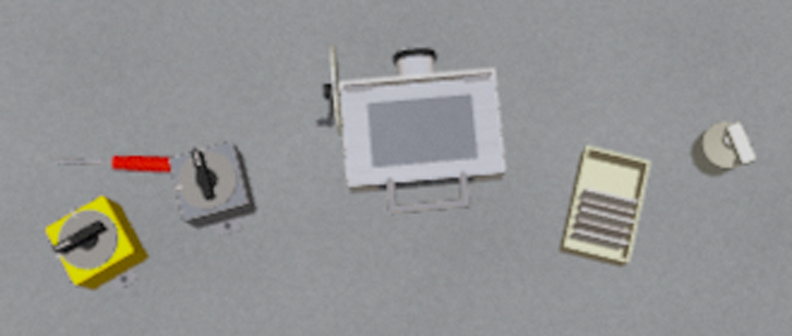

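The grey isolator is at about top pixel (237,226), with its nose (white mark) pointing away from the robot along +x. The yellow look-alike is to its left and the unit is to its right. The flap bar is at about top pixel (330,236). The pointer arm is on the pale disc, pivot at about side pixel (296,226) and tip at about (321,205). Next I'll fit models to the masks.

```bash
cat > h.py <<'E'
import numpy as np, cv2
from scipy.optimize import minimize
from cell import ctrl
def proj(p,P):
    W=np.linalg.inv(p["world_from_camera"]); c=np.c_[P,np.ones(len(P))]@W.T
    return np.c_[p["cx"]+p["fx"]*c[:,0]/-c[:,2], p["cy"]-p["fy"]*c[:,1]/-c[:,2]]
def box(x,y,z): return np.array([[a,b,c] for a in x for b in y for c in z],float)
def pose(P,x,y,th):
    c,s=np.cos(th),np.sin(th); return np.c_[x+c*P[:,0]-s*P[:,1],y+s*P[:,0]+c*P[:,1],P[:,2]]
S=8
def up(m,hull=True):
    cs=np.argwhere(m)[:,::-1]; x0,y0=cs.min(0)-15; x1,y1=cs.max(0)+15
    M=cv2.resize(m[max(y0,0):y1,max(x0,0):x1].astype(np.float32),None,fx=S,fy=S,interpolation=cv2.INTER_LINEAR)>.5
    if hull:
        c=np.argwhere(M)[:,::-1].astype(np.int32); R=np.zeros(M.shape,np.uint8); cv2.fillConvexPoly(R,cv2.convexHull(c),1); M=R>0
    return M,(max(x0,0),max(y0,0))
def cost(p,Mo,P):
    M,o=Mo; q=(proj(p,P)-o+.5)*S; R=np.zeros(M.shape,np.uint8)
    cv2.fillConvexPoly(R,cv2.convexHull(np.round(q).astype(np.int32)),1)
    return np.logical_xor(R>0,M).sum()/M.sum()
def fit(f,x0,step):
    x0=np.array(x0,float)
    for k in (1,.3,.1):
        sx=np.vstack([x0]+[x0+k*np.eye(len(x0))[i]*step[i] for i in range(len(x0))])
        r=minimize(f,x0,method="Nelder-Mead",options=dict(initial_simplex=sx,xatol=1e-3,fatol=1e-5)); x0=r.x
    return r.x,r.fun
def ray(p,u,v,z):
    T=p["world_from_camera"]; d=T[:3,:3]@np.array([(u-p["cx"])/p["fx"],-(v-p["cy"])/p["fy"],-1]); o=T[:3,3]
    return o+d*(z-o[2])/d[2]
HANDLE=box((-7,7),(-34,43),(116,148))
a=np.linspace(0,6.28,24); DISC=np.c_[44*np.cos(a),44*np.sin(a),105+0*a]
ISO=np.r_[box((-50,50),(-50,50),(0,100)),DISC,]
def flapP(th):  # unit frame
    P=np.r_[box((-150,0),(-118,118),(-3,3)),box((-196,-184),(-55,55),(-6,6))]
    c,s=np.cos(th),np.sin(th); return np.c_[70+c*P[:,0]+s*P[:,2],P[:,1],94-s*P[:,0]+c*P[:,2]]
def pointP(th,w=6):
    P=box((-110,0),(132-3,132+3),(-w,w)); c,s=np.cos(th),np.sin(th); return np.c_[70+c*P[:,0]+s*P[:,2],P[:,1],94-s*P[:,0]+c*P[:,2]]
E
python3 - <<'E'
from h import *
import pickle
T=ctrl.get_image("top"); Sd=ctrl.get_image("side")
def best(p,l,c): # nearest bbox centre
    r=ctrl.cut_out(p,l); 
    return min(r,key=lambda d:np.hypot((d["bbox"][0]+d["bbox"][2])/2-c[0],(d["bbox"][1]+d["bbox"][3])/2-c[1])) if r else None
m={}
for k,l,c in (("iso","isolator",((238,230),(337,290))),("h","isolator_handle",((235,222),(335,274))),("flap","flap",((325,210),(333,196))),("pt","pointer",((287,193),(307,219)))):
    for n,p,cc in (("top",T,c[0]),("side",Sd,c[1])):
        d=best(p,l,cc); m[k,n]=d["mask"] if d else None; print(k,n,d and (d["confidence"],np.round(d["bbox"])))
pickle.dump((T,Sd,m),open("m0.pkl","wb"))
g=ray(T,237.5,225.8,105); print("guess iso",g)
for names in (("top","side"),("top",),("side",)):
    vs=[(dict(top=T,side=Sd)[n],n) for n in names]
    I=[(p,up(m["iso","%s"%n])) for p,n in vs]; H=[(p,up(m["h",n])) for p,n in vs]; F=[(p,up(m["flap",n])) for p,n in vs]
    full=np.r_[ISO]
    print(names,"iso",fit(lambda x:sum(cost(p,M,np.r_[pose(full,x[0],x[1],x[2]/100),pose(HANDLE,x[0],x[1],x[2]/100-1.5708)]) for p,M in I),[g[0],g[1],20],[15,15,15]))
    print(names,"handle",fit(lambda x:sum(cost(p,M,pose(HANDLE,x[0],x[1],x[2]/100-1.5708)) for p,M in H),[g[0],g[1],20],[15,15,15]))
    g2=ray(T,325,210,94)
    print(names,"flap",fit(lambda x:sum(cost(p,M,pose(flapP(0),x[0],x[1],x[2]/100)) for p,M in F),[g2[0],g2[1],0],[20,20,10]))
E
```

```text
iso top (0.66, array([219., 211., 258., 249.]))
iso side (0.64, array([311., 262., 365., 320.]))
h top (0.53, array([230., 213., 239., 231.]))
h side (0.95, array([319., 267., 355., 285.]))
flap top (0.92, array([293., 186., 357., 237.]))
flap side (0.74, array([303., 168., 365., 224.]))
pt top (0.46, array([285., 187., 290., 204.]))
pt side (0.6, array([290., 200., 324., 232.]))
guess iso [537.43615884 312.74070222 105.        ]
('top', 'side') iso (array([539.8782117 , 319.45503194,  27.76950548]), np.float64(0.22908036351952635))
('top', 'side') handle (array([540.86725261, 319.20835558,  27.64436428]), np.float64(0.5686154748541992))
('top', 'side') flap (array([614.20427762,  -3.69558873,   5.23169594]), np.float64(0.13371063974937636))
('top',) iso (array([539.00697462, 319.55470129,  24.61252458]), np.float64(0.08505625257701596))
('top',) handle (array([540.79977561, 319.21928162,  26.19434381]), np.float64(0.3334856098675194))
('top',) flap (array([614.42521785,  -2.68715732,   4.23762148]), np.float64(0.030396467200996032))
('side',) iso (array([541.34992375, 318.59136114,  34.71134917]), np.float64(0.13033276973216693))
('side',) handle (array([540.23484614, 319.13632634,  29.07117549]), np.float64(0.2298911683762822))
('side',) flap (array([614.30883005,  -5.05681132,   5.95861322]), np.float64(0.09781027715236407))
```

```bash
python3 - <<'E'
from h import *
import pickle
T,Sd,m=pickle.load(open("m0.pkl","rb"))
U=(614.3,-3.7,.046)
for n,p in (("top",T),("side",Sd)):
    M=up(m["pt",n]); print(n,[(t,round(cost(p,M,pose(pointP(t),*U)),3)) for t in np.arange(.5,1.1,.05)])
g=cv2.cvtColor(Sd["image"],cv2.COLOR_RGB2GRAY)
M=(m["pt","side"]&(g<90)); ys,xs=np.nonzero(M); 
vx,vy,x0,y0=cv2.fitLine(np.c_[xs,ys].astype(np.float32),2,0,.01,.01).ravel(); print("line slope",np.arctan2(vy,vx),x0,y0,len(xs))
for t in np.arange(.5,1.1,.1):
    q=proj(Sd,pose(np.array([[70,132,94],[70-110*np.cos(t),132,94+110*np.sin(t)]]),*U)); d=q[1]-q[0]; print(round(t,2),q.round(1).tolist(),np.arctan2(-d[1],-d[0]).round(3), np.arctan2(d[1],d[0]).round(3))
z=10; x0,y0=270,160
im=cv2.resize(Sd["image"][y0:y0+80,x0:x0+80,::-1],None,fx=7.5,fy=7.5,interpolation=cv2.INTER_CUBIC)
for t,c in ((.6,(0,0,255)),(.8,(0,255,0)),(1.,(255,0,0))):
    q=((proj(Sd,pose(np.array([[70,132,94],[70-110*np.cos(t),132,94+110*np.sin(t)]]),*U))-(x0,y0)+.5)*7.5).astype(int); cv2.line(im,tuple(q[0].tolist()),tuple(q[1].tolist()),c,1)
q=((proj(Sd,pose(flapP(0),*U))-(x0,y0)+.5)*7.5).astype(int)
for a in q: cv2.circle(im,tuple(a.tolist()),3,(255,0,255),-1)
cv2.imwrite("pics/pt0.png",im)
E
```

```text
top [(np.float64(0.5), np.float64(1.821)), (np.float64(0.55), np.float64(1.731)), (np.float64(0.6000000000000001), np.float64(1.654)), (np.float64(0.6500000000000001), np.float64(1.598)), (np.float64(0.7000000000000002), np.float64(1.521)), (np.float64(0.7500000000000002), np.float64(1.439)), (np.float64(0.8000000000000003), np.float64(1.336)), (np.float64(0.8500000000000003), np.float64(1.247)), (np.float64(0.9000000000000004), np.float64(1.129)), (np.float64(0.9500000000000004), np.float64(1.078)), (np.float64(1.0000000000000004), np.float64(1.044)), (np.float64(1.0500000000000005), np.float64(1.008)), (np.float64(1.1000000000000005), np.float64(0.99))]
side [(np.float64(0.5), np.float64(1.102)), (np.float64(0.55), np.float64(1.046)), (np.float64(0.6000000000000001), np.float64(0.97)), (np.float64(0.6500000000000001), np.float64(0.867)), (np.float64(0.7000000000000002), np.float64(0.747)), (np.float64(0.7500000000000002), np.float64(0.618)), (np.float64(0.8000000000000003), np.float64(0.508)), (np.float64(0.8500000000000003), np.float64(0.47)), (np.float64(0.9000000000000004), np.float64(0.5)), (np.float64(0.9500000000000004), np.float64(0.666)), (np.float64(1.0000000000000004), np.float64(0.849)), (np.float64(1.0500000000000005), np.float64(1.004)), (np.float64(1.1000000000000005), np.float64(1.099))]
line slope -0.7176608 305.205 217.63 200
0.5 [[295.6, 224.3], [329.4, 212.5]] 2.806 -0.335
0.6 [[295.6, 224.3], [327.3, 210.0]] 2.719 -0.422
0.7 [[295.6, 224.3], [324.8, 207.7]] 2.625 -0.516
0.8 [[295.6, 224.3], [322.0, 205.5]] 2.524 -0.617
0.9 [[295.6, 224.3], [318.9, 203.5]] 2.414 -0.727
1.0 [[295.6, 224.3], [315.6, 201.7]] 2.295 -0.846
1.1 [[295.6, 224.3], [312.0, 200.1]] 2.167 -0.974
```

View pics/pt0.png

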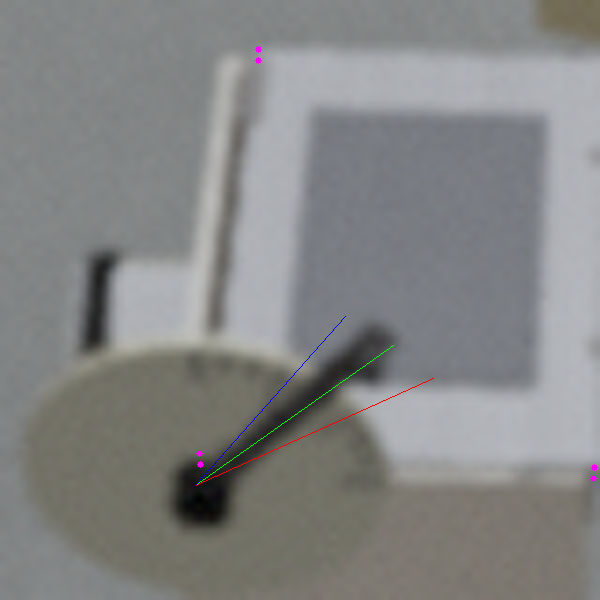

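```bash
cat >> h.py <<'E'
U=(614.3,-3.7,.046)
def plane_xz(p,us,vs,y,U=U):
    """pixels -> (forward of hinge, above hinge) on unit plane y"""
    T=p["world_from_camera"]; D=np.c_[(us-p["cx"])/p["fx"],-(vs-p["cy"])/p["fy"],-np.ones(len(us))]@T[:3,:3].T; o=T[:3,3]-[U[0],U[1],0]
    c,s=np.cos(U[2]),np.sin(U[2]); R=np.array([[c,s,0],[-s,c,0],[0,0,1]]); D=D@R.T; o=R@o
    P=o+D*((y-o[1])/D[:,1])[:,None]; return 70-P[:,0],P[:,2]-94
def pointer_angle(p,y=132,lo=30,hi=85,thr=95,U=U,c0=.9,half=18):
    k=4; g=cv2.GaussianBlur(cv2.cvtColor(p["image"],cv2.COLOR_RGB2GRAY),(3,3),.7)
    vs,us=np.mgrid[185:245,280:345]; vs,us=vs.ravel(),us.ravel()
    x,z=plane_xz(p,us.astype(float),vs.astype(float),y,U)
    r=x*np.cos(c0)+z*np.sin(c0); t=-x*np.sin(c0)+z*np.cos(c0)
    w=np.clip(thr-g[vs,us].astype(float),0,None); out=[]
    for a in np.arange(lo,hi,5):
        s=(abs(r-a)<3)&(abs(t)<half)
        if w[s].sum()>0: out.append((a,(w[s]*t[s]).sum()/w[s].sum()))
    out=np.array(out); s,b=np.polyfit(out[:,0],out[:,1],1); return c0+np.arctan(s),b,out
E
python3 - <<'E'
from h import *
import pickle
T,Sd,m=pickle.load(open("m0.pkl","rb"))
for thr in (80,95,105):
  for lo,hi in ((30,85),(25,80),(35,90)):
    a,b,o=pointer_angle(Sd,lo=lo,hi=hi,thr=thr); print(thr,lo,hi,a.round(3),b.round(1),o[:,1].round(1))
E
```

```text
80 30 85 0.876 -2.7 [-3.5 -3.4 -3.5 -3.9 -3.7 -3.8 -4.2 -4.5 -4.9 -4.6 -4.1]
80 25 80 0.868 -2.3 [-3.  -3.5 -3.4 -3.5 -3.9 -3.7 -3.8 -4.2 -4.5 -4.9 -4.6]
80 35 90 0.879 -2.8 [-3.4 -3.5 -3.9 -3.7 -3.8 -4.2 -4.5 -4.9 -4.6 -4.1 -4.2]
95 30 85 0.886 -3.2 [-3.6 -3.9 -3.8 -4.  -3.8 -3.8 -4.1 -4.4 -4.6 -4.5 -4. ]
95 25 80 0.874 -2.6 [-2.9 -3.6 -3.9 -3.8 -4.  -3.8 -3.8 -4.1 -4.4 -4.6 -4.5]
95 35 90 0.888 -3.4 [-3.9 -3.8 -4.  -3.8 -3.8 -4.1 -4.4 -4.6 -4.5 -4.  -4.4]
105 30 85 0.892 -3.5 [-3.5 -4.  -3.9 -4.1 -3.8 -3.8 -3.8 -3.7 -4.4 -4.4 -3.9]
105 25 80 0.881 -2.8 [-2.7 -3.5 -4.  -3.9 -4.1 -3.8 -3.8 -3.8 -3.7 -4.4 -4.4]
105 35 90 0.892 -3.5 [-4.  -3.9 -4.1 -3.8 -3.8 -3.8 -3.7 -4.4 -4.4 -3.9 -4.4]
```

```bash
python3 -m pendant '[0.294,-0.282,0,0,0,-142.2,0.6, 0.294,-0.282,0,0,0,-142.2,0.6, 0.294,-0.282,0,0,0,-142.2,0.6, 0.294,-0.282,0,0,0,-142.2,0.6, 0.294,-0.282,0,0,0,-142.2,0.6, 0.294,-0.282,0,0,0,-142.2,0.6, 0.294,-0.282,0,0,0,-142.2,0.6, 0.294,-0.282,0,0,0,-142.2,0.6, 0.294,-0.282,0,0,0,-142.2,0.6, 0.294,-0.282,0,0,0,-142.2,0.6, 0.294,-0.282,0,0,0,-142.2,0.6, 0.294,-0.282,0,0,0,-142.2,0.6, 0.294,-0.282,0,0,0,-142.2,0.6, 0.294,-0.282,0,0,0,-142.2,0.6, 0.294,-0.282,0,0,0,-142.2,0.6, 0.294,-0.282,0,0,0,-142.2,0.6, 0.294,-0.282,0,0,0,-142.2,0.6, 0.294,-0.282,0,0,0,-142.2,0.6, 0.294,-0.282,0,0,0,-142.2,0.6, 0.294,-0.282,0,0,0,-142.2,0.6]'; python3 - <<'E'
from h import *
s=ctrl.read_state(); print(s["qpos"].round(2))
p=ctrl.get_image("side"); im=cv2.resize(p["image"][150:350,220:460,::-1],None,fx=2.5,fy=2.5); cv2.imwrite("pics/s1.png",im)
E
```

```text
clock: 3.17
eef_pos: [540.3, 319.8, 231.3]
tool_rot: [-3.142, 0.0, -1.305]
force: [0.5, -0.1, -0.1]
width: 51.5
[-0.99  0.7   0.72  1.6  -0.51  1.05 -1.43]
```

View pics/s1.png

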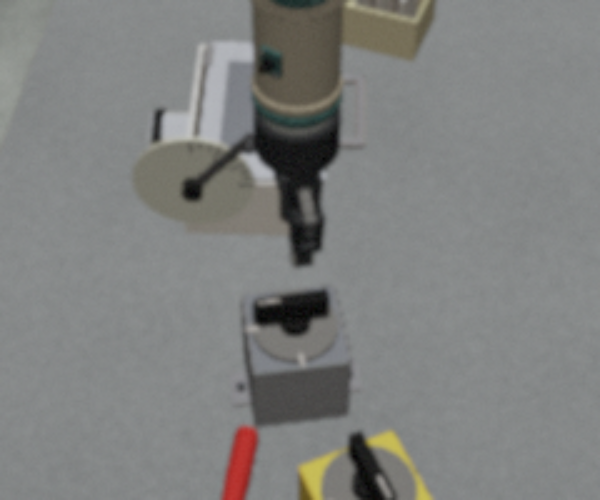

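The gripper hangs above the black handle, fingers at about crop (303,255), with the bar at (290,307) and its nose to the left. The jaws are across the bar, so I'm descending and closing.

```bash
python3 -m pendant '[0,0,-0.03,0,0,0,0.6, 0,0,-0.06,0,0,0,0.6, 0,0,-0.09,0,0,0,0.6, 0,0,-0.105,0,0,0,0.6, 0,0,-0.113,0,0,0,0.6, 0,0,-0.113,0,0,0,0.6, 0,0,-0.113,0,0,0,0.0, 0,0,-0.113,0,0,0,0, 0,0,-0.113,0,0,0,0, 0,0,-0.113,0,0,0,0, 0,0,-0.113,0,0,0,0, 0,0,-0.113,0,0,0,0]'; python3 -c "
from cell import ctrl; s=ctrl.read_state(); print(s['force'],s['torque'],s['qpos'].round(2))"
```

```text
clock: 4.22
eef_pos: [541.3, 319.8, 119.8]
tool_rot: [-3.139, 0.0, -1.309]
force: [-0.3, -1.8, 6.6]
width: 12.7
[-0.31923923 -1.7711715   6.62168768] [-0.21675421  0.12892249  0.04186732] [-0.94  0.82  0.63  1.69 -0.62  0.84 -1.34]
```

```bash
python3 -m pendant '[0,0,0.001,0,0,5,0, 0,0,0.001,0,0,11,0, 0,0,0.001,0,0,17,0, 0,0,0.001,0,0,23,0, 0,0,0.001,0,0,29,0, 0,0,0.001,0,0,35,0, 0,0,0.001,0,0,41,0, 0,0,0.001,0,0,47,0, 0,0,0.001,0,0,53,0, 0,0,0.001,0,0,59,0, 0,0,0.001,0,0,65,0, 0,0,0.001,0,0,71,0, 0,0,0.001,0,0,76,0, 0,0,0.001,0,0,81,0, 0,0,0.001,0,0,85,0, 0,0,0.001,0,0,88,0, 0,0,0.001,0,0,90,0, 0,0,0.001,0,0,91,0, 0,0,0.001,0,0,91,0]'; python3 -c "
from cell import ctrl; s=ctrl.read_state(); print(s['force'],s['torque'],s['qpos'].round(2))"
```

```text
clock: 5.8
eef_pos: [541.4, 319.6, 120.0]
tool_rot: [-3.139, 0.0, 0.276]
force: [3.0, 2.6, -11.4]
width: 13.0
[  2.99480644   2.62696132 -11.44548789] [ 0.30127834 -0.67506857 -1.13943061] [-0.69  0.74  0.19  1.68 -0.2   0.74 -0.13]
```

```bash
python3 -m pendant '[0,0,0,0,0,0,0.5, 0,0,0,0,0,0,0.5, 0,0,0,0,0,0,0.5, 0,0,0.002,0,0,0,0.5, 0,0,0.04,0,0,0,0.5, 0,0,0.08,0,0,0,0.5, 0,0,0.12,0,0,0,0.5, -0.03,-0.04,0.13,0,0,0,0.5, -0.06,-0.08,0.13,0,0,0,0.5, -0.09,-0.11,0.13,0,0,0,0.5, -0.11,-0.15,0.13,0,0,0,0.5, -0.12,-0.18,0.13,0,0,0,0.5, -0.12,-0.18,0.13,0,0,0,0.5]'; python3 - <<'E'
from h import *
p=ctrl.get_image("side"); q=ctrl.get_image("top")
H=[]
for n,P,c in (("side",p,(335,276)),("top",q,(233,226))):
    r=ctrl.cut_out(P,"isolator_handle"); print(n,[(round(d["confidence"],2),np.round(d["bbox"])) for d in r])
    r=[d for d in r if np.hypot((d["bbox"][0]+d["bbox"][2])/2-c[0],(d["bbox"][1]+d["bbox"][3])/2-c[1])<12]
    if r: H.append((P,up(r[0]["mask"])))
print(fit(lambda x:sum(cost(P,M,pose(HANDLE,540.5,319.3,x[0]/100-1.5708)) for P,M in H),[184],[15]))
im=cv2.resize(p["image"][150:350,220:460,::-1],None,fx=2.5,fy=2.5); cv2.imwrite("pics/s2.png",im)
E
```

```text
clock: 6.88
eef_pos: [417.7, 133.7, 250.7]
tool_rot: [-3.14, 0.004, 0.271]
force: [-0.9, -0.3, -1.6]
width: 42.4
side [(0.91, array([359., 323., 378., 360.])), (0.77, array([327., 260., 343., 291.]))]
top [(0.68, array([224., 221., 245., 229.])), (0.57, array([169., 242., 192., 257.]))]
(array([184.75]), np.float64(0.6915736635234329))
```

View pics/s2.png

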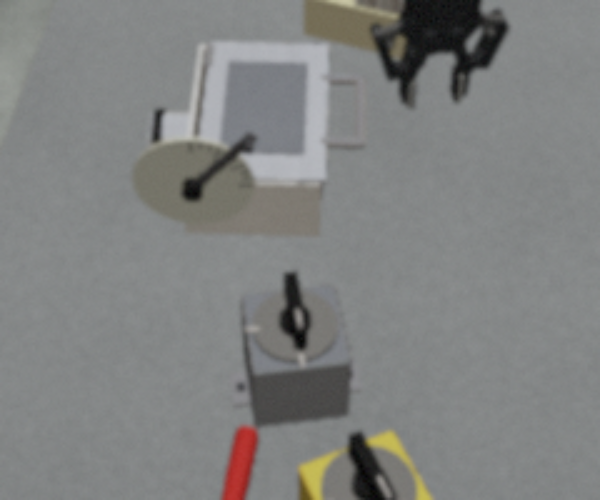

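The handle's white line now points at the camera (crop (300,340)), lined up with the box's white tick: off. Next, the flap bar at about (494,−9,94).

```bash
python3 -m pendant '[0.02,-0.035,0,0,0,-4,0.35, 0.04,-0.07,0,0,0,-8,0.35, 0.06,-0.105,-0.01,0,0,-12.5,0.35, 0.0767,-0.135,-0.03,0,0,-12.5,0.35, 0.0767,-0.143,-0.06,0,0,-12.5,0.35, 0.0767,-0.143,-0.09,0,0,-12.5,0.35, 0.0767,-0.143,-0.115,0,0,-12.5,0.35, 0.0767,-0.143,-0.135,0,0,-12.5,0.35, 0.0767,-0.143,-0.155,0,0,-12.5,0.35, 0.0767,-0.143,-0.17,0,0,-12.5,0.35, 0.0767,-0.143,-0.175,0,0,-12.5,0.35, 0.0767,-0.143,-0.175,0,0,-12.5,0.35]'; python3 - <<'E'
from h import *
p=ctrl.get_image("side")
im=cv2.resize(p["image"][120:260,270:450,::-1],None,fx=4,fy=4,interpolation=2); cv2.imwrite("pics/s3.png",im)
E
```

```text
clock: 8.08
eef_pos: [499.2, -1.2, 74.3]
tool_rot: [-3.137, -0.0, 0.06]
force: [0.2, 0.2, 0.2]
width: 30.2
```

View pics/s3.png

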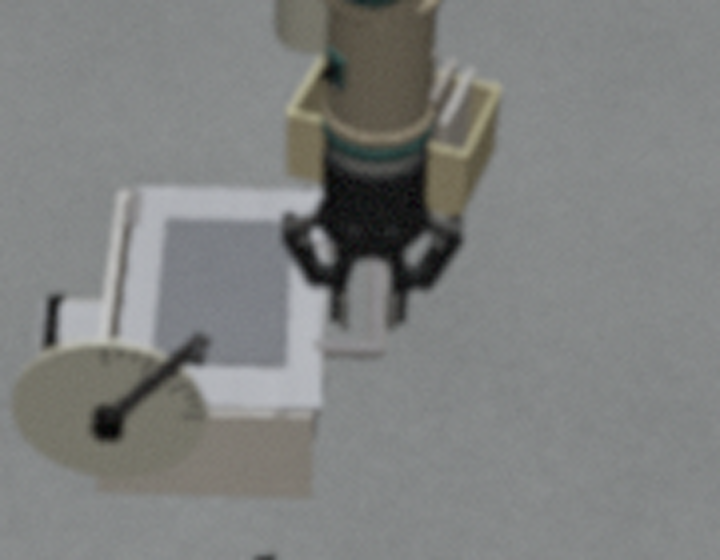

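The bar (crop (370,300)) runs between the two fingers, which touch nothing. I'll shift x by −4 mm to centre and close.

```bash
python3 -m pendant '[-0.004,-0.004,0,0,0,0,0.35, -0.004,-0.006,0,0,0,0,0.2, -0.004,-0.006,0,0,0,0,0, -0.004,-0.006,0,0,0,0,0, -0.004,-0.006,0,0,0,0,0, -0.004,-0.006,0,0,0,0,0, -0.004,-0.006,0,0,0,0,0]'; python3 -c "
from cell import ctrl; s=ctrl.read_state(); print(s['force'],s['torque'],s['qpos'].round(2))"
```

```text
clock: 8.72
eef_pos: [493.3, -8.0, 76.1]
tool_rot: [-3.137, 0.002, 0.059]
force: [-5.6, -0.7, 5.6]
width: 9.8
[-5.63830755 -0.73444798  5.56841209] [-0.1622926   1.14843984  0.0223891 ] [-0.17  0.67  0.2   2.08 -0.32  0.42  0.34]
```

```bash
python3 -m pendant '[0.0002,0,0.0095,0,0,0,0, 0.0009,0,0.019,0,0,0,0, 0.0021,0.0001,0.0284,0,0,0,0, 0.0038,0.0002,0.0377,0,0,0,0, 0.0059,0.0003,0.047,0,0,0,0, 0.0085,0.0004,0.0561,0,0,0,0, 0.0115,0.0005,0.0652,0,0,0,0, 0.015,0.0007,0.074,0,0,0,0, 0.0189,0.0009,0.0826,0,0,0,0, 0.0233,0.0011,0.0911,0,0,0,0, 0.028,0.0013,0.0993,0,0,0,0, 0.0332,0.0015,0.1073,0,0,0,0, 0.0387,0.0018,0.115,0,0,0,0, 0.0447,0.0021,0.1224,0,0,0,0, 0.051,0.0023,0.1295,0,0,0,0, 0.0576,0.0026,0.1363,0,0,0,0, 0.0576,0.0026,0.1363,0,0,0,0, 0.0576,0.0026,0.1363,0,0,0,0]'; python3 - <<'E'
from h import *
s=ctrl.read_state(); print(s['force'],s['torque'],s['qpos'].round(2))
p=ctrl.get_image("side"); q=ctrl.get_image("top")
im=cv2.resize(p["image"][120:260,270:410,::-1],None,fx=4,fy=4,interpolation=2); cv2.imwrite("pics/s4.png",im)
import pickle; pickle.dump((p,q),open("m1.pkl","wb"))
for i in range(1): print(pointer_angle(p)[:2])
for n,P in (("s",p),("t",q)):
    for d in ctrl.cut_out(P,"flap")[:2]: print(n,d["confidence"],d["bbox"])
E
```

```text
clock: 10.22
eef_pos: [547.2, -4.8, 213.2]
tool_rot: [-3.135, 0.009, 0.059]
force: [-6.9, 1.2, 4.4]
width: 9.7
[-6.89101874  1.23904959  4.35970261] [0.33900951 1.80988953 0.05719659] [-0.25  0.53  0.32  1.82 -0.22  0.84  0.24]
(np.float64(0.8754266379508875), np.float64(-2.797062733080429))
s 0.94 [299.7, 144.9, 348.9, 210.4]
t 0.78 [291.9, 184.0, 358.7, 217.2]
t 0.45 [222.1, 219.7, 243.3, 228.1]
```

View pics/s4.png

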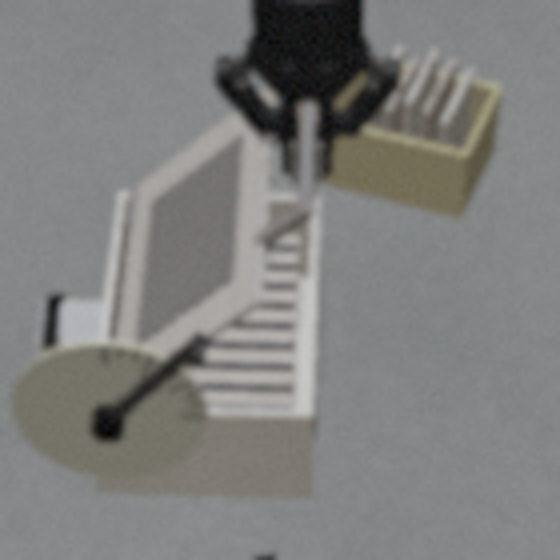

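```bash
cat >> h.py <<'E'
def panel(p,seed):
    g=cv2.medianBlur(cv2.cvtColor(p["image"],cv2.COLOR_RGB2GRAY),3).astype(np.uint8)
    sd=int(np.median(g[seed[1]-2:seed[1]+3,seed[0]-2:seed[0]+3])); 
    hi=int(np.percentile(g[seed[1]-35:seed[1]+35,seed[0]-30:seed[0]+30],92)); t=(sd+hi)/2
    b=((g<t)&(g>sd-25)).astype(np.uint8); b=cv2.morphologyEx(b,cv2.MORPH_OPEN,np.ones((5,5),np.uint8)); n,l=cv2.connectedComponents(b,connectivity=4)
    return l==l[seed[1],seed[0]],t
def panP(x1,x2,y1,y2,th):
    P=np.array([[-a,b,3] for a in (x1,x2) for b in (y1,y2)],float); c,s=np.cos(th),np.sin(th)
    return np.c_[70+c*P[:,0]+s*P[:,2],P[:,1],94-s*P[:,0]+c*P[:,2]]
E
python3 - <<'E'
from h import *
import pickle
T,Sd,m=pickle.load(open("m0.pkl","rb")); p,q=pickle.load(open("m1.pkl","rb"))
m0,t0=panel(Sd,(328,190)); m1,t1=panel(p,(318,182)); mt,tt=panel(T,(326,205))
for k,M in (("m0",m0),("m1",m1),("top0",mt)):
    ys,xs=np.nonzero(M); print(k,M.sum(),xs.min(),xs.max(),ys.min(),ys.max())
A,B,C=up(m0),up(m1),up(mt)
for nm,f in (("side",lambda x:cost(Sd,A,pose(panP(*x,0),*U))),("top",lambda x:cost(T,C,pose(panP(*x,0),*U)))):
    x,c=fit(f,[25,125,-80,80],[10,10,10,10]); print(nm,x.round(1),c)
    print("theta1",fit(lambda y:cost(p,B,pose(panP(*x,y[0]/100),*U)),[80],[8]))
    print("theta1+shift",fit(lambda y:cost(p,B,pose(panP(*x,y[0]/100),U[0]+y[1],U[1]+y[2],U[2])),[80,0,0],[8,3,3]))
v=np.hstack([cv2.resize((a[120:260,270:410]*255).astype(np.uint8),None,fx=2,fy=2) for a in (m0,m1)]); cv2.imwrite("pics/dbg.png",v)
E
```

```text
m0 1130 309 342 175 211
m1 804 304 329 157 203
top0 1170 304 348 190 219
side [ 25.6 126.7 -80.5  77.9] 0.05158295519741303
theta1 (array([76.5]), np.float64(0.09513208667260314))
theta1+shift (array([75.0239795 ,  1.91908752,  2.0855398 ]), np.float64(0.07993840902344909))
top [ 23.4 126.1 -80.9  78.9] 0.027100829512082023
theta1 (array([76.4375]), np.float64(0.07886242208370436))
theta1+shift (array([76.23678627,  0.42130835,  1.90553868]), np.float64(0.08216458889878302))
```

```bash
cat >> h.py <<'E'
def edge_angle(p,seed,th0,y,U=U,r0=35,r1=115):
    """angle of panel edge at unit y from subpixel gradient peak across the predicted line"""
    g=cv2.cvtColor(p["image"],cv2.COLOR_RGB2GRAY).astype(np.float32); pts=[]
    for _ in range(4):
        R=np.arange(r0,r1,2.); c,s=np.cos(th0),np.sin(th0)
        L=pose(np.c_[70-R*c+3*s,0*R+y,94+R*s+3*c],*U); q=proj(p,L); d=q[-1]-q[0]; d/=np.hypot(*d); n=np.array([-d[1],d[0]])
        o=np.arange(-4,4.01,.25); X=(q[:,None]+o[None,:,None]*n).astype(np.float32)
        v=cv2.remap(cv2.GaussianBlur(g,(0,0),.8),X[...,0],X[...,1],cv2.INTER_LINEAR); gr=np.abs(np.gradient(v,axis=1)); gr=np.clip(gr-.4*gr.max(1,keepdims=True),0,None)
        off=(gr*o).sum(1)/gr.sum(1); P=q+off[:,None]*n
        x,z=plane_xz(p,P[:,0],P[:,1],y,U); k=np.polyfit(x,z,1); res=z-np.polyval(k,x); ok=abs(res)<2.5*np.median(abs(res))+.3
        k=np.polyfit(x[ok],z[ok],1); th0=np.arctan(k[0])
    return round(th0,3),round(float(off.mean()),2),int(ok.sum())
E
python3 - <<'E'
from h import *
import pickle
T,Sd,m=pickle.load(open("m0.pkl","rb")); p,q=pickle.load(open("m1.pkl","rb"))
for y in (79,-80.5):
    print(y,"closed",edge_angle(Sd,0,0,y,r0=35,r1=115 if y<0 else 85),"now",[edge_angle(p,0,t,y,r0=35,r1=110) for t in (.74,.8)])
for pp in (Sd,p): print([pointer_angle(pp,thr=t)[0].round(3) for t in (75,85,95,105)])
E
```

```text
79 closed (np.float64(-0.042), -0.8, 20) now [(np.float64(0.782), 0.76, 35), (np.float64(0.783), 0.67, 35)]
-80.5 closed (np.float64(0.014), 0.09, 40) now [(np.float64(0.778), -0.08, 37), (np.float64(0.779), -0.08, 37)]
[np.float64(0.876), np.float64(0.881), np.float64(0.886), np.float64(0.892)]
[np.float64(0.871), np.float64(0.872), np.float64(0.875), np.float64(0.879)]
```

```bash
python3 -m pendant '[0.0033,0.0002,0.0032,0,0,0,0, 0.0066,0.0003,0.0063,0,0,0,0, 0.01,0.0005,0.0094,0,0,0,0, 0.0133,0.0006,0.0122,0,0,0,0, 0.0133,0.0006,0.0122,0,0,0,0, 0.0133,0.0006,0.0122,0,0,0,0, 0.0133,0.0006,0.0122,0,0,0,0]'; python3 - <<'E'
from h import *
import pickle
s=ctrl.read_state(); print(s['force'],s['eef_pos'])
I=[ctrl.get_image("side") for _ in range(5)]; p=dict(I[0]); p["image"]=np.mean([i["image"] for i in I],0).round().astype(np.uint8)
pickle.dump(p,open("m2.pkl","wb"))
for y in (79,-80.5): print(y,[edge_angle(p,0,t,y,r0=35,r1=110) for t in (.84,.9)])
print([pointer_angle(p,thr=t)[0].round(3) for t in (75,85,95,105)])
im=cv2.resize(p["image"][130:240,285:365,::-1],None,fx=7,fy=5.4 and 7,interpolation=2)[:600]
# overlay: lines at the pointer direction through the flap's near edge / panel edges
for y,r,c in ((132,(0,110),(0,255,0)),(118,(0,150),(0,0,255)),(79,(25,126),(0,0,255)),(-80.5,(25,126),(0,0,255))):
    th=.875; z=0 if y==132 else 3; R=np.array(r,float); L=pose(np.c_[70-R*np.cos(th)+z*np.sin(th),0*R+y,94+R*np.sin(th)+z*np.cos(th)],*U)
    q=((proj(p,L)-(285,130)+.5)*7).astype(int); cv2.line(im,tuple(q[0].tolist()),tuple(q[1].tolist()),c,1)
cv2.imwrite("pics/s5.png",im)
E
```

```text
clock: 11.0
eef_pos: [559.4, -4.1, 225.2]
tool_rot: [-3.135, 0.011, 0.059]
force: [-4.1, 0.6, 0.4]
width: 9.5
[-4.12932656  0.62482489  0.37883299] [559.36116408  -4.07421946 225.18110507]
79 [(np.float64(0.858), 0.58, 35), (np.float64(0.864), 0.41, 35)]
-80.5 [(np.float64(0.868), -0.01, 36), (np.float64(0.867), -0.01, 36)]
[np.float64(0.873), np.float64(0.874), np.float64(0.878), np.float64(0.882)]
```

View pics/s5.png

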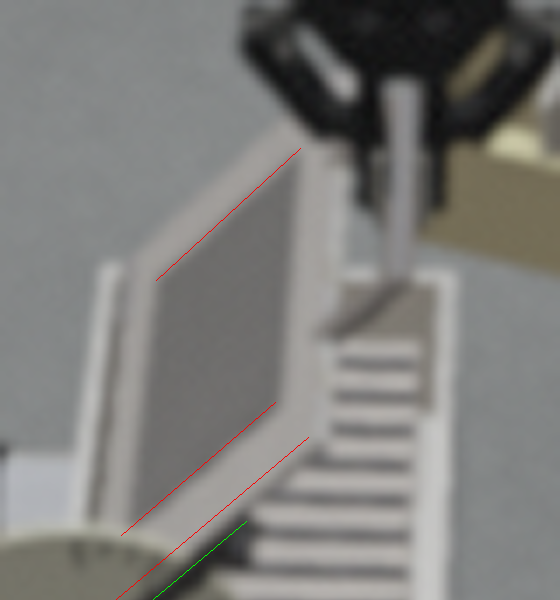

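```bash
python3 - <<'E'
from h import *
import pickle
p=pickle.load(open("m2.pkl","rb")); T,Sd,m=pickle.load(open("m0.pkl","rb"))
for nm,P in (("m2",p),("m0",Sd)):
  for lo,hi in ((25,66),(30,71),(30,96),(40,96)):
    print(nm,lo,hi,[(pointer_angle(P,y=y,lo=lo,hi=hi,thr=t,half=13)[0].round(3)) for y in (130,136) for t in (75,85,95)], pointer_angle(P,lo=lo,hi=hi,half=13)[2][:,1].round(1))
U2=(U[0],U[1]-1.5,U[2]+.006)
for y in (79,-80.5): print([edge_angle(p,0,.87,y,U=u,r0=a,r1=b) for u in (U,U2) for a,b in ((35,110),(30,120),(40,100))])
print(pointer_angle(p,U=U2)[0])
E
```

```text
m2 25 66 [np.float64(0.87), np.float64(0.861), np.float64(0.863), np.float64(0.89), np.float64(0.894), np.float64(0.899)] [-2.9 -3.5 -3.9 -3.9 -4.  -3.8 -3.8 -4.1 -4.6]
m2 30 71 [np.float64(0.87), np.float64(0.862), np.float64(0.864), np.float64(0.889), np.float64(0.891), np.float64(0.897)] [-3.5 -3.9 -3.9 -4.  -3.8 -3.8 -4.1 -4.6 -4.6]
m2 30 96 [np.float64(0.864), np.float64(0.862), np.float64(0.864), np.float64(0.872), np.float64(0.868), np.float64(0.867)] [-3.5 -3.9 -3.9 -4.  -3.8 -3.8 -4.1 -4.6 -4.6 -4.6 -4.6 -5.4 -5.6 -6. ]
m2 40 96 [np.float64(0.858), np.float64(0.858), np.float64(0.861), np.float64(0.865), np.float64(0.859), np.float64(0.858)] [-3.9 -4.  -3.8 -3.8 -4.1 -4.6 -4.6 -4.6 -4.6 -5.4 -5.6 -6. ]
m0 25 66 [np.float64(0.871), np.float64(0.864), np.float64(0.867), np.float64(0.891), np.float64(0.895), np.float64(0.897)] [-2.9 -3.6 -3.9 -3.8 -4.  -3.8 -3.8 -4.1 -4.4]
m0 30 71 [np.float64(0.871), np.float64(0.865), np.float64(0.867), np.float64(0.891), np.float64(0.894), np.float64(0.9)] [-3.6 -3.9 -3.8 -4.  -3.8 -3.8 -4.1 -4.4 -4.6]
m0 30 96 [np.float64(0.872), np.float64(0.871), np.float64(0.872), np.float64(0.883), np.float64(0.879), np.float64(0.878)] [-3.6 -3.9 -3.8 -4.  -3.8 -3.8 -4.1 -4.4 -4.6 -4.5 -4.  -4.4 -5.2 -6. ]
m0 40 96 [np.float64(0.867), np.float64(0.868), np.float64(0.871), np.float64(0.88), np.float64(0.874), np.float64(0.873)] [-3.8 -4.  -3.8 -3.8 -4.1 -4.4 -4.6 -4.5 -4.  -4.4 -5.2 -6. ]
[(np.float64(0.861), 0.47, 35), (np.float64(0.871), 0.9, 37), (np.float64(0.858), 0.7, 28), (np.float64(0.861), 0.27, 35), (np.float64(0.868), 0.87, 37), (np.float64(0.864), 0.73, 28)]
[(np.float64(0.868), -0.0, 36), (np.float64(0.856), -0.1, 40), (np.float64(0.874), 0.08, 30), (np.float64(0.866), 0.23, 36), (np.float64(0.848), 0.04, 41), (np.float64(0.872), 0.33, 30)]
0.8643494411493141
```

```bash
python3 - <<'E'
from h import *
import pickle
p=pickle.load(open("m2.pkl","rb")); T,Sd,m=pickle.load(open("m0.pkl","rb"))
M,_=panel(p,(315,182)); A=up(M); A0=up(panel(Sd,(328,190))[0])
ys,xs=np.nonzero(M); print(M.sum(),xs.min(),xs.max(),ys.min(),ys.max())
x,c=fit(lambda x:cost(Sd,A0,pose(panP(*x,0),*U)),[25,125,-80,80],[8]*4)
for X in (x,[25,125,-80,80]):
  for t0 in (80,92): print(fit(lambda y:cost(p,A,pose(panP(*X,y[0]/100),U[0]+y[1],U[1]+y[2],U[2])),[t0,0,0],[6,3,3]))
# image slope of the mask's quad edges vs. pointer, via approx of hull
h=cv2.convexHull(np.argwhere(A[0])[:,::-1].astype(np.int32)); 
for k in (.02,.03,.05): 
    a=cv2.approxPolyDP(h,k*cv2.arcLength(h,True),True)
    if len(a)==4: print((a[:,0]/S+A[1]-.5).round(1).tolist())
E
```

```text
728 304 327 155 202
(array([81.9414173 ,  3.11413191,  0.77978332]), np.float64(0.08148876865059845))
(array([82.49742878,  2.8111149 ,  2.27915997]), np.float64(0.08237006066568289))
(array([81.82356744,  2.35626031, -2.17418057]), np.float64(0.07841449417937367))
(array([82.11224079,  2.64112729,  2.68743235]), np.float64(0.09142892277422528))
[[327.0, 154.5], [324.5, 187.8], [303.9, 202.4], [306.5, 169.9]]
[[327.0, 154.5], [324.5, 187.8], [303.9, 202.4], [306.5, 169.9]]
```

```bash
python3 - <<'E'
from h import *
import pickle
p=pickle.load(open("m2.pkl","rb")); Sd=pickle.load(open("m0.pkl","rb"))[1]
def line(p,y,th,r0,r1,w=2.5,zo=3,sign=0):
    g=cv2.GaussianBlur(cv2.cvtColor(p["image"],cv2.COLOR_RGB2GRAY).astype(np.float32),(0,0),.8)
    R=np.linspace(r0,r1,25); L=pose(np.c_[70-R*np.cos(th)+zo*np.sin(th),0*R+y,94+R*np.sin(th)+zo*np.cos(th)],*U); q=proj(p,L)
    d=q[-1]-q[0]; d/=np.hypot(*d); n=np.array([-d[1],d[0]]); sh=0
    for it in range(3):
        o=np.arange(-w,w+.01,.1)+sh; X=(q[:,None]+o[None,:,None]*n).astype(np.float32); v=cv2.remap(g,X[...,0],X[...,1],cv2.INTER_CUBIC)
        gr=np.gradient(v,axis=1); gr=np.abs(gr) if not sign else np.clip(sign*gr,0,None); off=o[gr.argmax(1)]; sh=np.median(off); 
    k=np.polyfit(R,off,1); r=off-np.polyval(k,R); ok=abs(r)<.5; k=np.polyfit(R[ok],off[ok],1)
    P=q+np.polyval(k,R)[:,None]*n; x,z=plane_xz(p,P[:,0],P[:,1],y); 
    return np.arctan(np.polyfit(x,z,1)[0]).round(3),round(float(sh),2),int(ok.sum()),np.std(off[ok]-np.polyval(k,R[ok])).round(2),off[::3].round(1)
for y,a,b in ((79,35,110),(-80.5,35,110),(-118,25,110),(118,112,145),(118,85,145)): print(y,line(p,y,.866,a,b),)
# pointer: darkest ridge -> both edges
for s,zo in ((1,-6),(-1,6)):
    print("ptr edge",[line(p,132,.87,a,b,w=2,zo=zo,sign=sg) for a,b in ((25,66),) for sg in (1,-1)])
    print("ptr edge m0",[line(Sd,132,.87,a,b,w=2,zo=zo,sign=sg)[:4] for a,b in ((25,66),(25,95)) for sg in (1,-1)])
E
```

```text
79 (np.float64(0.876), 0.8, 21, np.float64(0.25), array([1.1, 0.8, 1.4, 1.2, 0.9, 0.6, 0.8, 0.7, 0.9]))
-80.5 (np.float64(0.861), 0.0, 23, np.float64(0.26), array([ 0. , -0.1,  0.4,  0.4,  0. , -0.4, -0.7,  0.3,  0. ]))
-118 (np.float64(0.86), 0.0, 21, np.float64(0.26), array([ 0. ,  0. , -0.2, -0.2,  0. , -0.2, -0.3,  0. ,  0.9]))
118 (np.float64(0.96), 1.1, 3, np.float64(0.1), array([3.4, 3.5, 1.3, 1. , 0.7, 0.4, 2.9, 3.5, 1. ]))
118 (np.float64(0.886), 1.3, 7, np.float64(0.1), array([ 1.6,  0.8,  1.3,  0.6,  3.7,  0.6, -0.1,  3.1,  1. ]))
ptr edge [(np.float64(0.881), 0.5, 23, np.float64(0.24), array([0.8, 0.4, 0.2, 0. , 1.1, 1. , 0.9, 0.8, 0.7])), (np.float64(0.856), -2.9, 18, np.float64(0.22), array([-2.5, -2.6, -2.7, -2.8, -2.9, -2.9, -2.9, -2.4, -3.1]))]
ptr edge m0 [(np.float64(0.881), 0.5, 23, np.float64(0.26)), (np.float64(0.883), -3.0, 22, np.float64(0.26)), (np.float64(0.797), 0.7, 16, np.float64(0.27)), (np.float64(0.902), -3.1, 18, np.float64(0.21))]
ptr edge [(np.float64(0.862), -6.0, 2, np.float64(0.0), array([-3.4, -3.5, -6. , -6. , -6. , -6. , -3.9, -6. , -6. ])), (np.float64(0.878), 0.9, 22, np.float64(0.27), array([1.3, 1. , 1.3, 0.7, 1.1, 1.1, 1. , 1. , 0.9]))]
ptr edge m0 [(np.float64(1.024), -5.7, 7, np.float64(0.11)), (np.float64(0.861), 0.9, 22, np.float64(0.25)), (np.float64(0.865), -4.3, 2, np.float64(0.0)), (np.float64(0.877), 0.8, 18, np.float64(0.24))]
```

```bash
python3 -m pendant '[0.0005,0,0.0005,0,0,0,0, 0.001,0,0.001,0,0,0,0, 0.001,0,0.001,0,0,0,0, 0.001,0,0.001,0,0,0,0, 0.001,0,0.001,0,0,0,0, 0.001,0,0.001,0,0,0,0, 0.001,0,0.001,0,0,0,0, 0.001,0,0.001,0,0,0,0]'; python3 - <<'E'
from h import *
s=ctrl.read_state(); print(s['force'],s['eef_pos'],s["qd"].round(3))
I=[ctrl.get_image("side") for _ in range(5)]; p=dict(I[0]); p["image"]=np.mean([i["image"] for i in I],0).round().astype(np.uint8)
print([edge_angle(p,0,.87,y,r0=a,r1=b)[0] for y in (79,-80.5) for a,b in ((35,110),(30,120),(40,100))],[pointer_angle(p,lo=a,hi=b,half=13)[0].round(3) for a,b in ((30,71),(30,85),(30,96))],ctrl.read_state()["eef_pos"])
cv2.imwrite("pics/s6.png",p["image"][100:400,240:440,::-1].repeat(2,0).repeat(2,1))
E
```

```text
clock: 11.92
eef_pos: [560.3, -4.0, 226.0]
tool_rot: [-3.135, 0.011, 0.059]
force: [-2.3, 1.2, -3.1]
width: 9.4
[-2.31545722  1.19652046 -3.07682739] [560.33382801  -4.01249206 226.01164438] [-0.002 -0.    -0.001 -0.    -0.001 -0.    -0.001]
[np.float64(0.869), np.float64(0.878), np.float64(0.87), np.float64(0.869), np.float64(0.845), np.float64(0.876)] [np.float64(0.876), np.float64(0.879), np.float64(0.869)] [560.42452881  -4.00395948 226.07885701]
```

View pics/s6.png

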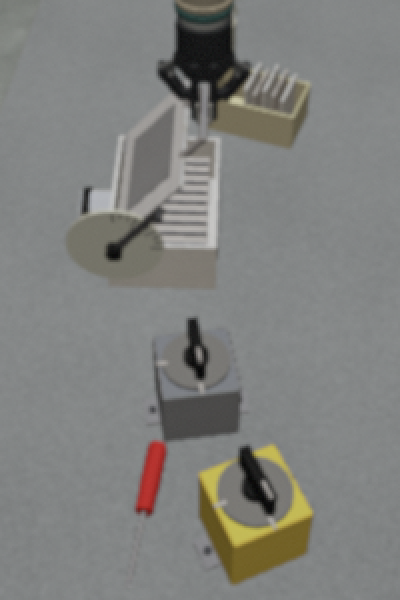

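The picture shows the isolator handle off (crop (196,350)) and the flap held parallel to the pointer (pointer from (113,250) to (160,212)). The bin, screwdriver and yellow box look untouched, so I'm handing in.

```bash
python3 -c "
from cell import ctrl; print(ctrl.finish_job())"
```

```text
the job is handed in; nothing more can be done
None
```

I turned the grey isolator's handle a quarter turn anticlockwise to its off stop, then lifted the flap by its bar to the pointer. I handed in at about 12 s with the gripper still holding the flap.

- **Isolator:** The gripper turned through 90.8° and met about 1.1 N m at the stop, against the handle's 0.05 N m friction. In the picture the nose lines up with the box's white tick.
- **Flap against pointer:** Line fits in the side picture put the flap at about 0.87 rad (single readings 0.845–0.878) and the pointer at about 0.875 (0.869–0.879). The arm was still, with only a few newtons on the wrist.
- **Checks that disagreed:**
  - Before a last 1 mm lift, a cruder outline fit of the flap's panel read about 0.82. I discounted it because its corners are clipped.
  - Before the same lift, working the angle out from the gripper position gave 0.84–0.90. I put that spread down to the bar shifting slightly in the pads.
- **Other things on the bench:** The pointer read the same before and after within noise. The bin, screwdriver and yellow box look unmoved in the last picture. The spray bottle was not in that picture, but the arm did not go near it.

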